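# Wedge the conveyor's tail off its stop screws

### The job

The short belt conveyor is being levelled, and the weight has to come off its two front stop screws so that a colleague can turn them. With the grey levelling wedge flat on the table, push its thin end straight in under the cross bar at the conveyor's near end, midway between the two stop screws, until that end has just lifted off the screws and shows 3 to 4 mm of daylight. Lift with the wedge alone, keep the gripper off the conveyor, leave everything else where it is, and finish holding: the wedge stays in place and firmly gripped when the program ends.

Things in the scene. Friction and masses are not known exactly. Their poses are not given: they have to be found in the camera images.
- wedge_heel (a point): Grip point of the loose wedge: middle of its thick heel, half-way up (12.5 mm), 25 mm from its rear face. The wedge is grey hard plastic with grip grooves across the heel, 160 mm long, 32 wide, 0.15 kg, flat below; 5 mm thick at the thin end, a straight slope over 110 mm up to 25 mm (1 in 5.5), then a heel 50 mm long, level on top, 25 high. x points to the thin end, y across, z up. It starts flat on the table.
- wedge_tip (a point): The middle of the bottom edge of the wedge's thin end: on its underside, 135 mm ahead of wedge_heel along the wedge's x axis. Same axes as wedge_heel.
- wedge: The wedge as a whole; origin on its underside at mid length, 55 mm ahead of the grip point and 80 mm behind the thin edge. Same axes as wedge_heel.
- stand: Fixed base of the belt conveyor: two foot bars 5 mm thick, 28 wide, 61 mm either side of the middle line, bare table between; a stop screw on each; pivot at the far end. Origin on the table under the middle of the near end's front edge; x along the belt away from it, z up. Conveyor 455 mm long, 131 wide (motor at far left), belt 58 mm high, guide rails 93 mm high from 100 mm behind the near end.
- bar_edge (a point): Middle of the front lower edge of the flat cross bar under the near end of the conveyor's swinging bed, right above the stand's origin. 16 mm above the table when the bed rests on its stop screws; height less 16 mm is the lift. The wedge meets it when its thin end is 60 mm in past it; each 5.5 mm more lifts it 1 mm. The bed hinges 430 mm behind it, falls back by its weight, bears down with 5 to 9 N.
- stop_left (a point): The top of the left stop screw (head 15 mm across), 16 mm above the table, 61 mm left of the middle line and 16 mm behind the near end. Fixed.
- stop_right (a point): The same for the right stop screw, 61 mm to the right of the middle line.
- packer: Bystander: a flat packer of the same grey plastic, 110 x 40 mm and 20 mm thick all along, no slope, no grooves. Origin in the middle of its underside, x along its length.
- spanner: Bystander: a steel open-ended spanner, 140 mm long, lying on the table. Origin on its underside near its middle.
- spirit_level: Bystander: an engineer's spirit level, 150 x 30 x 37 mm, standing on the belt between the guide rails; it rides up with the bed. Origin in the middle of its underside.
- tape: Bystander: a roll of packing tape, 104 mm across, 48 mm high, lying flat. Origin in the middle of its underside.
- bottle: Bystander: a white bottle, 64 mm across, 170 mm high. Origin in the middle of its underside.
- driver: Bystander: a screwdriver, 190 mm long, lying on the table. Origin on its underside.
- bin: Bystander: an open grey bin of spare screws, 150 x 100 x 55 mm. Origin in the middle of its underside.
Not all that is in view belongs to the job. Leave any pink or purple look-alike of the wedge alone.

How it is judged (in metres and radians):
On the way:
1. the wedge's thin end is in under the cross bar, midway between the stop screws and flat on the table, the bed still resting on its screws (x of wedge_tip in the frame of stand above 0.008 m and height (world z) of wedge_tip below 0.01 m and height (world z) of bar_edge below 0.0168 m and y of wedge_tip in the frame of stand between -0.03 and 0.03 m and angle between the x axis of wedge and the x axis of stand, either way round below 0.2 rad and angle between wedge's own z axis and vertical below 0.06 rad), for 0.1 s.
At the end, for the whole second after the job is handed in: The bar's front edge is 17 to 22 mm above the table (lifted 1 to 6), the wedge bearing the conveyor (over 1.5 N); the wedge lies flat, its tip within 30 mm of the middle line, within 0.2 rad of straight, still gripped (over 3 N); robot off the conveyor; all still (height (world z) of bar_edge between 0.017 and 0.022 m and y of wedge_tip in the frame of stand between -0.03 and 0.03 m and angle between the x axis of wedge and the x axis of stand, either way round below 0.2 rad and angle between wedge's own z axis and vertical below 0.06 rad and height (world z) of wedge_tip below 0.005 m and contact force between wedge and stand above 1.5 N and contact force between the fingers and wedge above 3 N and contact force between each of the fingers, the arm and stand below 1 N and linear speed of wedge below 0.01 m/s); the arm keeps its last pose, push and grip.
It fails at once if the conveyor's near end is jacked up more than 8 mm (height (world z) of bar_edge above 0.024 m).
It fails at once if the robot itself pushes on the conveyor (more than 5 N) (contact force between any of the fingers, the arm and stand above 5 N).
It fails at once if a bystander (packer, spanner, spirit level, tape, bottle, screwdriver or bin) is moved more than 30 mm (distance of any of packer, spanner, spirit_level, tape, bottle, driver, bin from where it was at the start of the episode above 0.03 m).
It also fails if it takes over 51 s, if anything falls off the work surface, if the arm or the gripper's body presses on something with over 40 N, if the wrist force passes 120 N, or if a joint passes its speed limit or range.

### The arm

A 6-joint arm with a two-finger parallel gripper is mounted at the origin on the work surface. World frame = base frame: x ahead of the robot, y to its left, z up, the work surface at z = 0. Lengths are in m, angles in degrees, forces in N, time in s.
With the tool pointing down it reaches from about 0.4 to 0.825 m from the base axis. Payload 7 kg.
Tool frame: the origin (TCP) lies midway between the tips of the shut fingers; the grasp point (between the pads) lies hold_point_z behind it (hold_point_z is the distance from the TCP to the grasp point, in m); z points along the fingers, y is the line along which they close (so a half turn about z gives the same grasp; the last joint's range is limited). The gripper opens to 88 mm and grips with 3 to 60 N. Pads are 19 mm wide; open, the fingers measure 130 mm over their backs; the gripper's body (78 mm by 193 mm) begins 47 mm behind the grasp point.
Start: joints at [92.768, 20.546, 0.682, 0, -70.136, -16.507], TCP at [0.16, 0.656, 0.227] pointing down, gripper open.
Joint ranges: [-176.03, 176.03], [-82.01, 121.73], [-58.28, 71.71], [-173.87, 95.51], [-174.79, -0.11], [-173.66, 173.66]. Speed limits (degrees/s): [136.94, 136.94, 172.46, 180, 180, 180].

### API

Orientations are given as [roll, pitch, yaw] about the fixed x, y, z axes, in that order (R = Rz(yaw) Ry(pitch) Rx(roll)).
In Python, from plant import * gives the robot as it stands.
- The arm moves only by the tool step_arm, never from a script. Its argument "steps" is a list that holds one entry, the list of rows, each a list of 6 numbers: the shift along the tool's x, y, z scaled (see below), then the turn, a rotation vector about the tool's x, y, z scaled (see below). In form: [[[tx, ty, tz, wx, wy, wz], ...]]. A call has 1 to 20 rows; each row is the pose to reach, as a shift and turn from the pose commanded when the call began, along the tool's axes at that moment; what a row does not reach only later rows make up. The controller multiplies each number of a shift by 100 mm and each number of a turn by 0.5 rad. A row lasts 1/10 s, in which the tool goes at most 50 mm and 8.59 degrees, less where a joint would pass 70% of its speed; a pose out of reach is approached as far as the arm can. A call with a number of a shift or a turn outside -1 to 1 is refused whole. A call with a gripper value outside its range is refused whole. "jaw" is the closure in counts, from 0 (fully open) to 255 (shut), set as the call begins (left out, the last holds). The fingers move at their own pace and stop on an object; the grip force is fixed at half the most. Time passes only in rows, so rows that repeat a pose let the fingers close. It gives the time, the measured TCP pose, the force, the opening and the grip force at its end, in the units of the state.
- get_obs(): the state, without advancing time (a new reading comes with each control period).
- snapshot(name): name is "scene" or "top" or "wrist"; returns (picture, depth): 480x640x3 uint8, red, green, blue; 480x640 float32, m along the optical axis (not along the pixel's ray), 0 where there is no reading.
- calibration(name): a dict with "mtx" (3x3 intrinsics, pixels), "rvec" (rotation vector, rad) and "tvec" (3), from world to camera coordinates, as OpenCV has them. Camera axes: x right, y down, z forward; pixel columns grow to the right and rows downward; lengths in m; the calibration is good to about 2 mm. A picture is of the moment at which its call begins: read the wrist's pose just before it. calibration takes no time and is no camera call; for the wrist camera it gives the pose at the moment of the call.
- close_job(): hands the job in; it is judged then, once.
The state is a dict: "clock": time; "joint_pos": joint angles; "qvel": joint speeds; "tau": joint torques, N m; "tool_pos": TCP position; "orientation": TCP orientation; "force": force on the tool from outside, world axes, zero at the start; "moment": the same for the moment, N m; "opening": finger opening in m; "gripper_force": force on a finger pad.
Only numpy, scipy, OpenCV 4.12 (cv2) and the standard library are available. Lean on these libraries where they do the work, as an engineer would, in place of code of your own. Each camera call takes 0.05 s, during which the arm holds its last target. There are 200 camera calls.

## Working session

There is one attempt and no reset: what is moved stays moved. The work goes in short steps, Python scripts to look and compute and a tool call to move; the robot and the scene stay as the last step left them, time stands still between calls to the robot, and variables do not carry over. Pictures are saved under pics/ and viewed, at most 10 in all, crops included, and the job is handed in when it is done.

Besides the shell and the picture viewer there is one more tool, called after ">>>" by a JSON object that holds its "api" and its "payload", one argument or row to a line. step_arm: Moves the arm, as the interface text tells. Its arguments: {"type":"object","properties":{"steps":{"type":"array","items":{"type":"array","items":{"type":"array","items":{"type":"number","minimum":-1,"maximum":1}}}},"jaw":{"type":"number"}},"required":["steps"]}

```bash
ls; mkdir -p pics; cat > h.py <<'E'
from plant import *
import numpy as np, cv2
def cam(n):
    c=calibration(n); R=cv2.Rodrigues(np.array(c["rvec"],float))[0]
    return np.array(c["mtx"],float),R,np.array(c["tvec"],float).ravel()
def onplane(c,uv,z):
    K,R,t=c; uv=np.atleast_2d(uv).astype(float)
    d=(np.linalg.inv(K)@np.c_[uv,np.ones(len(uv))].T).T@R
    o=-R.T@t
    return o+d*((z-o[2])/d[:,2])[:,None]
def cloud(c,D):
    K,R,t=c; v,u=np.mgrid[:D.shape[0],:D.shape[1]]
    P=np.stack([(u-K[0,2])/K[0,0]*D,(v-K[1,2])/K[1,1]*D,D],-1)
    return (P-t)@R
def save(n,p): cv2.imwrite("pics/"+n,p[...,::-1])
E
python3 - <<'E'
from h import *
print(get_obs())
for n in("scene","top"):
    c=cam(n); p,d=snapshot(n); save(n+"1.png",p); np.savez(n+"1.npz",p=p,d=d); print(n,-c[1].T@c[2])
E
```

```text
pics
{'clock': 0.0, 'joint_pos': array([ 9.27672866e+01,  2.05903830e+01,  6.34613988e-01, -1.90712115e-02,
       -7.01365504e+01, -1.65059554e+01]), 'qvel': array([ 0.06878923, -0.02458031, -0.01345755, -0.01455118,  0.03554905,
       -0.00935789]), 'tau': array([ 4.15470122e-04, -5.82717884e+01,  2.93056834e+01,  6.99736968e+00,
        6.95154449e-03, -1.45626946e-04]), 'tool_pos': array([0.16023547, 0.65520642, 0.22564425]), 'orientation': array([ 1.79906391e+02, -9.04223016e-03, -1.37451559e+01]), 'force': array([-0.30688584, -0.53497472,  0.45958247]), 'moment': array([-0.00522024, -0.00829854,  0.00968965]), 'gripper_force': 0.0, 'opening': 0.0876248143351092}
scene [1.22715163 0.76286799 0.74557505]
top [ 0.40475708 -0.02626211  1.54006072]
```

View pics/scene1.png

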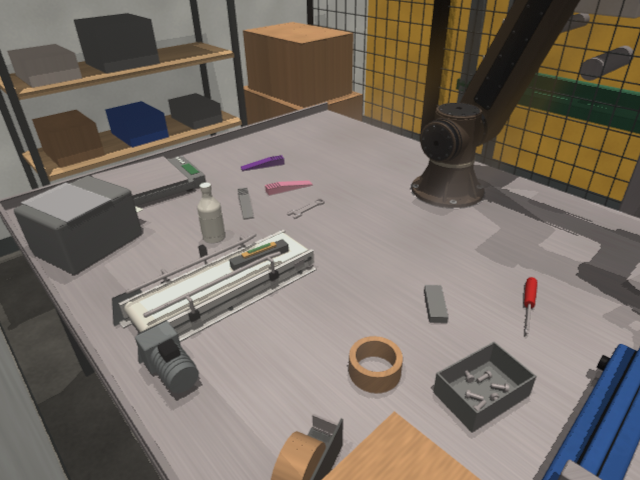

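View pics/top1.png

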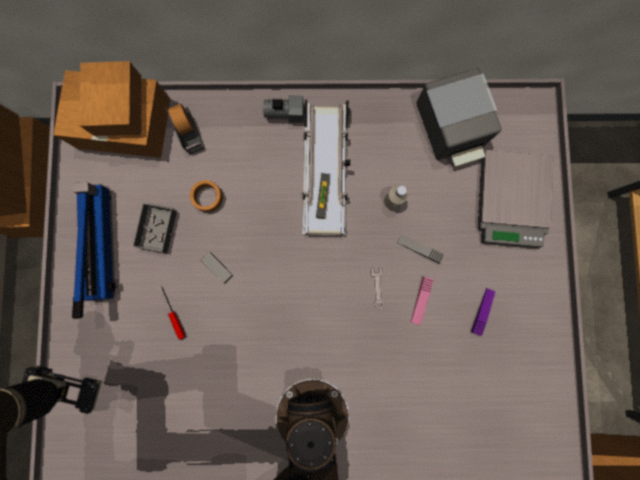

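The top view shows the possible wedges. The grey grooved piece at top (420,249) / scene (246,203) fits the description. The others are the flat grey packer at top (216,267), the pink one at (422,300) and the purple one at (483,312), both decoys. The conveyor's near end is at about (325,235). Next I'll measure these and check the choice in a crop.

```bash
python3 - <<'E'
from h import *
z=np.load("top1.npz");p,d=z["p"],z["d"];c=cam("top");W=cloud(c,d)
a=cv2.resize(p[215:275,380:460],None,fx=5,fy=5,interpolation=cv2.INTER_CUBIC)
b=cv2.resize(p[190:250,285:365],None,fx=5,fy=5,interpolation=cv2.INTER_CUBIC)
save("crop1.png",np.hstack([a,b]))
# wedge via depth height
m=np.zeros(d.shape,np.uint8); m[230:270,392:450]=((W[230:270,392:450,2]>0.004)).astype(np.uint8)
n,l,s,ce=cv2.connectedComponentsWithStats(m); i=1+np.argmax(s[1:,4]); P=W[l==i]
print(s[i],P[:,2].min(),P[:,2].max(),np.median(W[270:280,340:360,2]))
print(cv2.minAreaRect((P[:,:2]*1000).astype(np.float32)))
hi=P[P[:,2]>.02]; print(P[:,:2].mean(0),hi[:,:2].mean(0))
for v in (150,180,200,215,225,230,232,234,236,238,240):
    r=W[v,295:355]; k=np.where(r[:,2]>.045)[0]
    print(v,(k[0]+295,k[-1]+295,r[k[0]].round(3),r[k[-1]].round(3)) if len(k) else None, W[v,325].round(3))
E
```

```text
[398 232  47  31 500] 0.004042639384913485 1.5400607172162617 -0.0006506833146569314
((521.1849365234375, -229.5404815673828), (131.61270141601562, 449.65325927734375), 13.4873046875)
[ 0.55072907 -0.3757486 ] [ 0.53317059 -0.40661875]
150 (np.int64(307), np.int64(344), array([0.886, 0.01 , 0.058]), array([ 0.885, -0.116,  0.058])) [ 0.886 -0.051  0.057]
180 (np.int64(306), np.int64(344), array([0.783, 0.014, 0.055]), array([ 0.781, -0.114,  0.057])) [ 0.775 -0.05   0.083]
200 (np.int64(306), np.int64(344), array([0.714, 0.014, 0.058]), array([ 0.713, -0.113,  0.056])) [ 0.709 -0.049  0.079]
215 (np.int64(305), np.int64(344), array([0.664, 0.018, 0.05 ]), array([ 0.663, -0.113,  0.049])) [ 0.662 -0.049  0.058]
225 (np.int64(305), np.int64(344), array([0.629, 0.018, 0.055]), array([ 0.627, -0.112,  0.06 ])) [ 0.629 -0.049  0.052]
230 (np.int64(305), np.int64(344), array([0.612, 0.018, 0.06 ]), array([ 0.611, -0.112,  0.06 ])) [ 0.613 -0.049  0.048]
232 (np.int64(305), np.int64(344), array([0.606, 0.018, 0.051]), array([ 0.604, -0.112,  0.058])) [ 0.606 -0.048  0.051]
234 None [ 0.603 -0.049  0.018]
236 None [ 0.598 -0.049  0.001]
238 None [ 0.592 -0.049  0.001]
240 (np.int64(311), np.int64(311), array([ 0.405, -0.026,  1.54 ]), array([ 0.405, -0.026,  1.54 ])) [ 0.585 -0.049  0.001]
```

View pics/crop1.png

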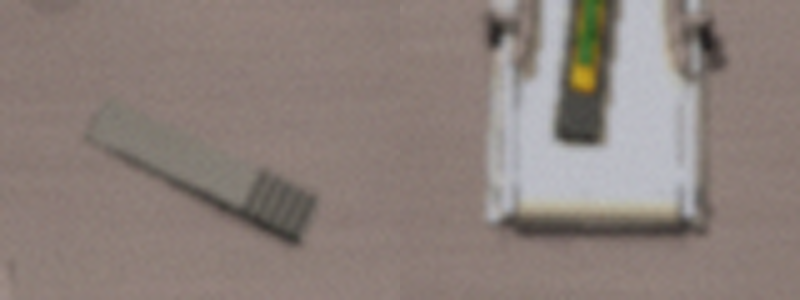

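The crop confirms it. The grey piece with the slope and grooves at crop right (280,205), i.e. top (436,256), is the wedge, with its thin end to the left at top (399,239). The conveyor's near edge is at row ~233, with its middle at column ~325. Now I'll plan the transit.

```bash
cat >> h.py <<'E'
def plan(start,wps,step=0.12):
    """start/wps: x,y,z,yaw(deg); prints rounded single-row calls"""
    p=np.array(start,float)
    for w in wps:
        w=np.array(w,float); w[3]=p[3]+((w[3]-p[3]+180)%360-180)
        n=int(np.ceil(max(np.linalg.norm(w[:3]-p[:3])/step,abs(w[3]-p[3])/26,1)))
        for k in range(n):
            q=p+(w-p)/(n-k); a=np.radians(p[3]); c,s=np.cos(a),np.sin(a); d=q[:3]-p[:3]
            r=np.round([(c*d[0]+s*d[1])*10,(s*d[0]-c*d[1])*10,-d[2]*10,0,0,-np.radians(q[3]-p[3])/.5],2)
            print(r.tolist()); 
            p=np.array([p[0]+.1*(c*r[0]+s*r[1]),p[1]+.1*(s*r[0]-c*r[1]),p[2]-.1*r[2],p[3]-np.degrees(.5*r[5])])
        print("at",p.round(4))
E
python3 - <<'E'
from h import *
plan([.16,.656,.227,-13.7],[[.50,.38,.23,-45],[.60,.0,.24,-80],[.54,-.395,.25,-119]],.125)
p,d=snapshot("wrist"); print(-cam("wrist")[1].T@cam("wrist")[2], cam("wrist")[1][2])
E
```

```text
[0.99, 0.47, -0.01, 0.0, 0.0, 0.27]
[1.04, 0.33, -0.01, 0.0, 0.0, 0.27]
[1.08, 0.19, -0.01, 0.0, 0.0, 0.28]
[1.1, 0.03, -0.0, 0.0, 0.0, 0.27]
at [  0.5007   0.3801   0.23   -44.9262]
[0.85, 0.5, -0.03, 0.0, 0.0, 0.31]
[0.91, 0.36, -0.02, 0.0, 0.0, 0.3]
[0.96, 0.22, -0.02, 0.0, 0.0, 0.31]
[0.98, 0.07, -0.03, 0.0, 0.0, 0.3]
at [ 6.00000e-01 -4.00000e-04  2.40000e-01 -7.98766e+01]
[0.94, 0.32, -0.03, 0.0, 0.0, 0.34]
[0.99, 0.16, -0.02, 0.0, 0.0, 0.34]
[1.0, -0.01, -0.02, 0.0, 0.0, 0.34]
[0.98, -0.19, -0.03, 0.0, 0.0, 0.35]
at [   0.5403   -0.3953    0.25   -119.1242]
[0.22795482 0.63903933 0.38518215] [-0.24924721  0.06071272 -0.96653494]
```

>>> {"api": "step_arm", "payload": {
  "steps": [
    [[0.99,0.47,-0.01,0,0,0.27],[0.99,0.47,-0.01,0,0,0.27],[0.99,0.47,-0.01,0,0,0.27],[0.99,0.47,-0.01,0,0,0.27]]
  ],
  "jaw": 0
}}

```text
clock: 0.55
tool_pos: [0.2468, 0.5853, 0.2278]
orientation: [-180.0, 0.0, -21.6]
force: [-0.9, 0.6, -0.4]
opening: 0.0878
gripper_force: 0.0
```

>>> {"api": "step_arm", "payload": {
  "steps": [
    [[1.0,0.33,-0.01,0,0,0.27],[1.0,0.33,-0.01,0,0,0.27],[1.0,0.33,-0.01,0,0,0.27]]
  ]
}}

```text
clock: 0.85
tool_pos: [0.3284, 0.517, 0.2286]
orientation: [180.0, -0.0, -29.3]
force: [-0.6, 1.4, 0.2]
opening: 0.0875
gripper_force: 0.0
```

>>> {"api": "step_arm", "payload": {
  "steps": [
    [[1.0,0.19,-0.01,0,0,0.28],[1.0,0.19,-0.01,0,0,0.28],[1.0,0.19,-0.01,0,0,0.28]]
  ]
}}

```text
clock: 1.15
tool_pos: [0.4068, 0.4516, 0.2295]
orientation: [180.0, -0.0, -37.4]
force: [-0.7, 0.4, -0.5]
opening: 0.0877
gripper_force: 0.0
```

>>> {"api": "step_arm", "payload": {
  "steps": [
    [[1.0,0.03,0,0,0,0.27],[1.0,0.03,0,0,0,0.27],[1.0,0.03,0,0,0,0.27]]
  ]
}}

```text
clock: 1.45
tool_pos: [0.4848, 0.3889, 0.2291]
orientation: [180.0, -0.0, -45.1]
force: [-0.3, 0.5, -0.1]
opening: 0.0878
gripper_force: 0.0
```

>>> {"api": "step_arm", "payload": {
  "steps": [
    [[0.95,0.5,-0.03,0,0,0.31],[0.95,0.5,-0.03,0,0,0.31],[0.95,0.5,-0.03,0,0,0.31]]
  ]
}}

```text
clock: 1.75
tool_pos: [0.5143, 0.2859, 0.2327]
orientation: [180.0, -0.0, -53.9]
force: [0.1, -0.2, 0.9]
opening: 0.0874
gripper_force: 0.0
```

>>> {"api": "step_arm", "payload": {
  "steps": [
    [[1.0,0.36,-0.02,0,0,0.3],[1.0,0.36,-0.02,0,0,0.3],[1.0,0.36,-0.02,0,0,0.3]]
  ]
}}

```text
clock: 2.05
tool_pos: [0.5444, 0.1841, 0.2347]
orientation: [180.0, -0.0, -62.5]
force: [-0.5, 0.8, -1.1]
opening: 0.0876
gripper_force: 0.0
```

>>> {"api": "step_arm", "payload": {
  "steps": [
    [[1.0,0.22,-0.02,0,0,0.31],[1.0,0.22,-0.02,0,0,0.31],[1.0,0.22,-0.02,0,0,0.31]]
  ]
}}

```text
clock: 2.35
tool_pos: [0.5715, 0.085, 0.2365]
orientation: [180.0, -0.0, -71.5]
force: [0.3, 0.7, 0.2]
opening: 0.0877
gripper_force: 0.0
```

>>> {"api": "step_arm", "payload": {
  "steps": [
    [[0.98,0.07,-0.03,0,0,0.3],[0.98,0.07,-0.03,0,0,0.3],[0.98,0.07,-0.03,0,0,0.3]]
  ]
}}

```text
clock: 2.65
tool_pos: [0.5965, -0.01, 0.2393]
orientation: [180.0, -0.0, -80.0]
force: [-0.0, 1.0, -0.8]
opening: 0.0879
gripper_force: 0.0
```

>>> {"api": "step_arm", "payload": {
  "steps": [
    [[0.94,0.32,-0.03,0,0,0.34],[0.94,0.32,-0.03,0,0,0.34],[0.94,0.32,-0.03,0,0,0.34]]
  ]
}}

```text
clock: 2.95
tool_pos: [0.58, -0.108, 0.2426]
orientation: [180.0, -0.0, -89.8]
force: [0.2, 0.3, -0.3]
opening: 0.0878
gripper_force: 0.0
```

>>> {"api": "step_arm", "payload": {
  "steps": [
    [[0.99,0.16,-0.02,0,0,0.34],[0.99,0.16,-0.02,0,0,0.34],[0.99,0.16,-0.02,0,0,0.34]]
  ]
}}

```text
clock: 3.25
tool_pos: [0.5648, -0.2072, 0.2443]
orientation: [180.0, -0.0, -99.5]
force: [0.9, 0.9, 0.7]
opening: 0.0879
gripper_force: 0.0
```

>>> {"api": "step_arm", "payload": {
  "steps": [
    [[1.0,-0.01,-0.02,0,0,0.34],[1.0,-0.01,-0.02,0,0,0.34],[1.0,-0.01,-0.02,0,0,0.34]]
  ]
}}

```text
clock: 3.55
tool_pos: [0.5497, -0.3062, 0.246]
orientation: [180.0, -0.0, -109.3]
force: [0.0, 0.7, -0.5]
opening: 0.0873
gripper_force: 0.0
```

>>> {"api": "step_arm", "payload": {
  "steps": [
    [[0.98,-0.19,-0.03,0,0,0.35],[0.98,-0.19,-0.03,0,0,0.35],[0.98,-0.19,-0.03,0,0,0.35],[0.98,-0.19,-0.03,0,0,0.35]]
  ]
}}

```text
clock: 3.95
tool_pos: [0.5362, -0.4019, 0.2486]
orientation: [179.9, 0.0, -119.2]
force: [-0.1, 0.4, -0.1]
opening: 0.0877
gripper_force: 0.0
```

```bash
python3 - <<'E'
from h import *
import plant; print([k for k in dir(plant) if not k.startswith('_')], globals().get('hold_point_z'))
c=cam("wrist"); p,d=snapshot("wrist"); save("w1.png",p); W=cloud(c,d)
m=((W[...,2]>.0035)&(W[...,2]<.035)&(d>.1)).astype(np.uint8)
m=cv2.morphologyEx(m,cv2.MORPH_OPEN,np.ones((5,5)))
n,l,s,ce=cv2.connectedComponentsWithStats(m)
for i in range(1,n):
    if s[i,4]<1500: continue
    P=W[l==i]; r=cv2.minAreaRect((P[:,:2]*1000).astype(np.float32)); hi=P[P[:,2]>.0235]
    print(s[i],r,P[:,2].max().round(4),len(hi),hi[:,:2].mean(0) if len(hi) else '')
    print(cv2.boxPoints(r).round(0).tolist())
print(get_obs()["tool_pos"],get_obs()["orientation"])
E
```

```text
['PlanningError', 'calibration', 'close_job', 'get_obs', 'hold_point_z', 'snapshot'] 0.0188
[ 386  136  140   58 4129] ((376.93316650390625, -374.0445556640625), (32.5117073059082, 160.30718994140625), 73.31959533691406) 0.029 1702 [ 0.42239076 -0.38813429]
[[295.0, -367.0], [449.0, -413.0], [458.0, -381.0], [305.0, -335.0]]
[ 307  169   30  127 3396] ((554.11376953125, -374.5810546875), (159.97486877441406, 32.04960632324219), 62.172691345214844) 0.0289 1600 [ 0.53155247 -0.41724122]
[[503.0, -438.0], [531.0, -453.0], [606.0, -311.0], [577.0, -296.0]]
[ 0.53638152 -0.40116484  0.24894436] [ 1.79958293e+02  1.92669583e-02 -1.19092580e+02]
```

View pics/w1.png

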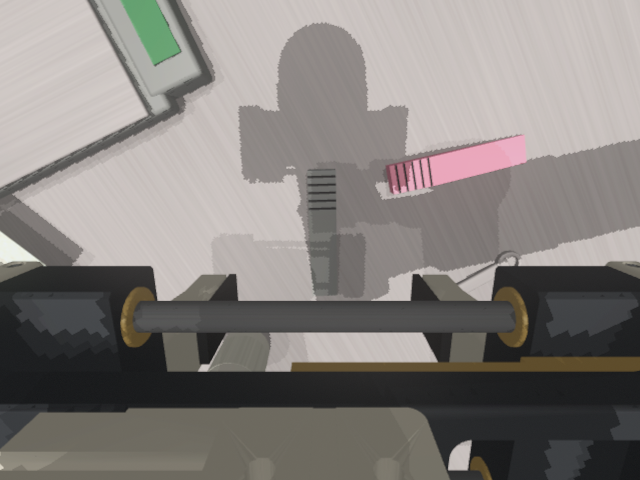

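The wrist view shows the grey wedge in the shade at (321,230), its grooves at (321,190), and the pink decoy to its right at (455,165). The heel works out at (0.5285, -0.4232) with the wedge's yaw at 62.2°. I'll approach with the jaw half closed to stay clear of the pink one.

```bash
python3 - <<'E'
from h import *
plan([.5364,-.4012,.249,-119.1],[[.5285,-.4232,.06,-117.8],[.5285,-.4232,.004,-117.8]],.1)
E
```

```text
[0.12, -0.02, 0.94, 0.0, 0.0, -0.02]
[0.11, -0.02, 0.95, 0.0, 0.0, -0.03]
at [ 5.288000e-01 -4.233000e-01  6.000000e-02 -1.176676e+02]
[0.0, 0.0, 0.56, 0.0, 0.0, 0.0]
at [ 5.288000e-01 -4.233000e-01  4.000000e-03 -1.176676e+02]
```

>>> {"api": "step_arm", "payload": {
  "steps": [
    [[0.12,-0.02,0.94,0,0,-0.02],[0.12,-0.02,0.94,0,0,-0.02],[0.12,-0.02,0.94,0,0,-0.02]]
  ],
  "jaw": 105
}}

```text
clock: 4.3
tool_pos: [0.5287, -0.4101, 0.1492]
orientation: [179.4, 0.0, -118.5]
force: [-1.0, 0.6, -0.7]
opening: 0.0692
gripper_force: 0.0
```

>>> {"api": "step_arm", "payload": {
  "steps": [
    [[0.11,-0.02,0.95,0,0,-0.03],[0.11,-0.02,0.95,0,0,-0.03],[0.11,-0.02,0.95,0,0,-0.03],[0.11,-0.02,0.95,0,0,-0.03],[0.11,-0.02,0.95,0,0,-0.03]]
  ]
}}

```text
clock: 4.8
tool_pos: [0.5305, -0.425, 0.0646]
orientation: [-179.7, -0.0, -117.6]
force: [0.0, -0.2, -0.1]
opening: 0.0518
gripper_force: 0.0
```

```bash
python3 - <<'E'
from h import *
o=get_obs(); print(o["tool_pos"],o["orientation"],o["opening"])
c=cam("wrist"); p,d=snapshot("wrist"); W=cloud(c,d); save("w2.png",p)
m=((W[...,2]>.0225)&(W[...,2]<.0275)&(d>.1)).astype(np.uint8); m[:, :150]=0
n,l,s,ce=cv2.connectedComponentsWithStats(m)
for i in range(1,n):
    if s[i,4]<1500: continue
    P=W[l==i]; print(s[i],cv2.minAreaRect((P[:,:2]*1000).astype(np.float32)))
E
```

```text
[ 0.53051909 -0.42495722  0.06455687] [-1.79709088e+02 -2.82858903e-02 -1.17629700e+02] 0.05179070218252762
[ 455  200  122   66 5712] ((418.5277404785156, -387.0760192871094), (32.63861846923828, 73.09569549560547), 73.0662612915039)
[ 304  225   53   76 3752] ((527.7040405273438, -424.04425048828125), (49.192161560058594, 32.113868713378906), 62.51996612548828)
```

View pics/w2.png

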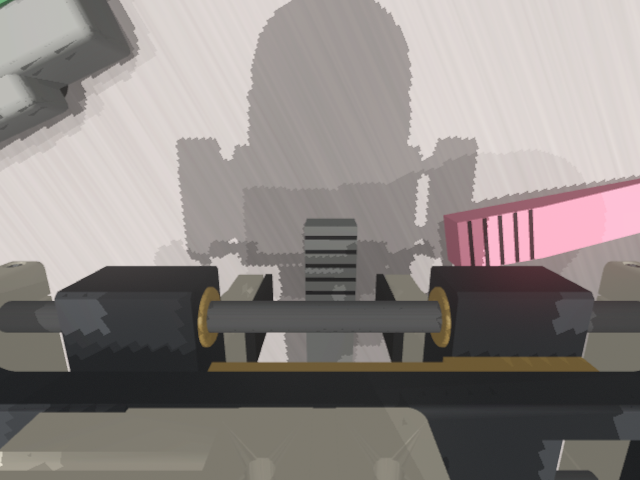

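The wedge's heel is centred between the fingers at (330,260), with the pink piece clear to the right. Descending and gripping.

>>> {"api": "step_arm", "payload": {
  "steps": [
    [[0,0,0.3,0,0,0],[0,0,0.5,0,0,0],[0,0,0.56,0,0,0],[0,0,0.56,0,0,0],[0,0,0.56,0,0,0],[0,0,0.56,0,0,0],[0,0,0.56,0,0,0],[0,0,0.56,0,0,0]]
  ]
}}

```text
clock: 5.65
tool_pos: [0.5282, -0.4246, 0.0053]
orientation: [-179.9, 0.0, -117.7]
force: [1.1, 1.0, -0.3]
opening: 0.0517
gripper_force: 0.0
```

>>> {"api": "step_arm", "payload": {
  "steps": [
    [[0,0,0,0,0,0],[0,0,0,0,0,0],[0,0,0,0,0,0],[0,0,0,0,0,0],[0,0,0,0,0,0],[0,0,0,0,0,0],[0,0,0,0,0,0],[0,0,0,0,0,0],[0,0,0,0,0,0],[0,0,0,0,0,0]]
  ],
  "jaw": 255
}}

```text
clock: 6.65
tool_pos: [0.5277, -0.4244, 0.0045]
orientation: [180.0, -0.0, -117.7]
force: [-1.0, 0.2, 0.6]
opening: 0.0321
gripper_force: 30.0
```

```bash
python3 - <<'E'
from h import *
o=get_obs(); print(o["tool_pos"],o["orientation"],o["opening"],o["gripper_force"])
# stand frame from the top cloud: side edges of belt frame and front edge
z=np.load("top1.npz");W=cloud(cam("top"),z["d"]); E=[]
for v in range(135,232):
    r=W[v,290:360]; k=np.where((r[:,2]>.045)&(r[:,2]<.07)&(r[:,1]<.03)&(r[:,1]>-.13))[0]
    if len(k): E.append([r[k,0].mean(),(r[k,1].min()+r[k,1].max())/2,r[k,1].min(),r[k,1].max()])
E=np.array(E)
for j in(1,2,3): print(np.polyfit(E[:,0]-.603,E[:,j],1), np.median(E[:,3]-E[:,2]))
# front edge in scene camera depth
c=cam("scene");p,d=snapshot("scene");S=cloud(c,d);np.savez("scene2.npz",p=p,d=d)
m=(S[...,1]>-.09)&(S[...,1]<0)&(S[...,0]<.66)&(S[...,0]>.58)
for a,b in((.01,.015),(.016,.03),(.03,.045),(.045,.056),(.056,.062)):
    q=S[m&(S[...,2]>a)&(S[...,2]<b)]; print(a,len(q),np.percentile(q[:,0],[2,10,50]).round(4) if len(q) else '')
E
```

```text
[ 0.52773813 -0.42443901  0.0045016 ] [ 1.79986036e+02 -1.84069858e-03 -1.17733397e+02] 0.03212487735694439 29.973573982715607
[-0.02645272 -0.04611083] 0.12813192051107186
[-0.02513575 -0.11130798] 0.12813192051107186
[-0.02776969  0.01908633] 0.12813192051107186
0.01 0 
0.016 0 
0.03 0 
0.045 48 [0.6072 0.6101 0.6189]
0.056 215 [0.6145 0.6177 0.6311]
```

Gripped: 30 N at 32.1 mm opening. The stand's yaw is about -1.5°, its mid line is at y≈-0.046 and its near edge at x≈0.603. Next: lift, then carry to a pose in front of the bar.

```bash
python3 - <<'E'
from h import *
plan([.5277,-.4244,.0045,-117.7],[[.5277,-.4244,.065,-117.7],[.46,-.24,.065,-149],[.436,-.0417,.065,178.5]],.112)
E
```

```text
[-0.0, 0.0, -0.61, 0.0, 0.0, -0.0]
at [ 5.277e-01 -4.244e-01  6.550e-02 -1.177e+02]
[-0.66, 0.73, 0.0, 0.0, 0.0, 0.55]
[-0.44, 0.88, 0.01, 0.0, 0.0, 0.54]
at [ 4.601000e-01 -2.396000e-01  6.450000e-02 -1.489262e+02]
[-0.41, 0.91, -0.0, 0.0, 0.0, 0.57]
[-0.13, 0.99, -0.01, 0.0, 0.0, 0.57]
at [ 4.357000e-01 -4.140000e-02  6.550000e-02 -1.815848e+02]
```

>>> {"api": "step_arm", "payload": {
  "steps": [
    [[0,0,-0.3,0,0,0],[0,0,-0.61,0,0,0],[0,0,-0.61,0,0,0],[0,0,-0.61,0,0,0],[0,0,-0.61,0,0,0]]
  ]
}}

```text
clock: 7.2
tool_pos: [0.5272, -0.424, 0.0645]
orientation: [179.9, 0.0, -117.7]
force: [-0.0, 0.1, -1.6]
opening: 0.0315
gripper_force: 30.0
```

>>> {"api": "step_arm", "payload": {
  "steps": [
    [[-0.22,0.24,0,0,0,0.18],[-0.44,0.49,0,0,0,0.36],[-0.66,0.73,0,0,0,0.55],[-0.66,0.73,0,0,0,0.55]]
  ]
}}

```text
clock: 7.6
tool_pos: [0.4914, -0.3289, 0.0643]
orientation: [179.8, -0.0, -133.6]
force: [1.2, -0.6, -2.4]
opening: 0.0321
gripper_force: 30.0
```

>>> {"api": "step_arm", "payload": {
  "steps": [
    [[-0.15,0.29,0,0,0,0.18],[-0.29,0.58,0,0,0,0.36],[-0.44,0.88,0,0,0,0.54],[-0.44,0.88,0,0,0,0.54]]
  ]
}}

```text
clock: 8.0
tool_pos: [0.4581, -0.2372, 0.0647]
orientation: [179.9, -0.1, -149.0]
force: [0.6, -0.4, -1.2]
opening: 0.032
gripper_force: 30.0
```

>>> {"api": "step_arm", "payload": {
  "steps": [
    [[-0.14,0.3,0,0,0,0.19],[-0.27,0.6,0,0,0,0.38],[-0.41,0.91,0,0,0,0.57],[-0.41,0.91,0,0,0,0.57]]
  ]
}}

```text
clock: 8.4
tool_pos: [0.4482, -0.1384, 0.0652]
orientation: [180.0, -0.0, -165.3]
force: [1.5, -0.0, -1.6]
opening: 0.032
gripper_force: 30.0
```

>>> {"api": "step_arm", "payload": {
  "steps": [
    [[-0.05,0.33,0,0,0,0.19],[-0.1,0.66,0,0,0,0.38],[-0.13,0.99,0,0,0,0.57],[-0.13,0.99,0,0,0,0.57],[-0.13,0.99,0,0,0,0.57],[-0.13,0.99,0,0,0,0.57]]
  ]
}}

```text
clock: 9.0
tool_pos: [0.4362, -0.0421, 0.0653]
orientation: [-180.0, -0.0, 178.5]
force: [-0.7, -0.5, -1.2]
opening: 0.0319
gripper_force: 30.0
```

```bash
python3 - <<'E'
from h import *
o=get_obs(); print(o["tool_pos"],o["orientation"],o["opening"],o["gripper_force"],o["force"])
p,d=snapshot("top");W=cloud(cam("top"),d);np.savez("top2.npz",p=p,d=d)
w,e=snapshot("wrist");save("w3.png",w)
a=cv2.resize(p[215:295,285:365],None,fx=6,fy=6,interpolation=cv2.INTER_CUBIC)
save("c3.png",a)
E
```

```text
[ 0.43618908 -0.04210992  0.06528021] [-1.79979408e+02 -3.66232108e-02  1.78462612e+02] 0.03189780993396624 29.97231960296631 [-0.6834356  -0.53472291 -1.18607069]
```

View pics/w3.png

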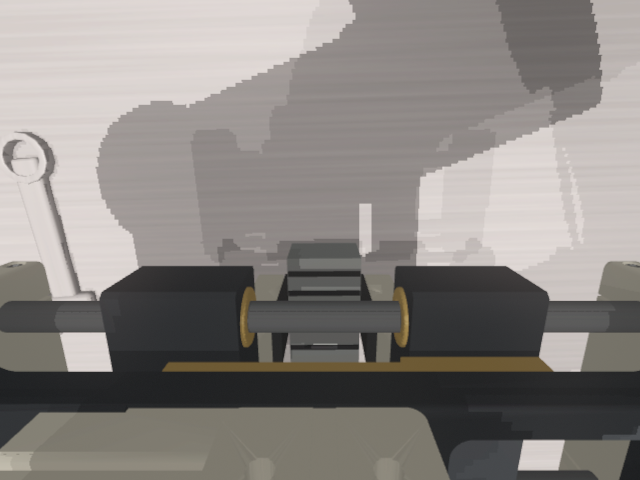

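View pics/c3.png

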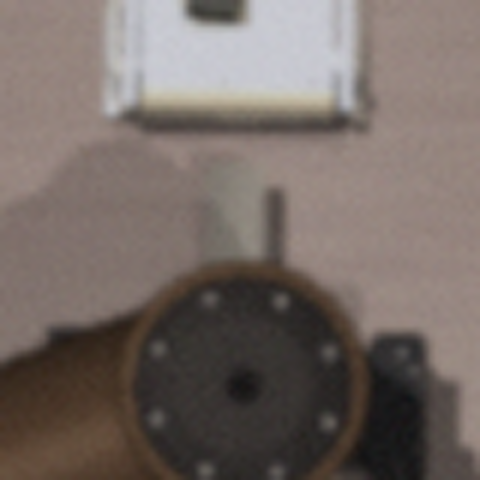

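The top crop shows the wedge at crop x≈236, centred on the belt (middle ≈237), with its thin end just in front of the bar. Lowering, then sliding in.

>>> {"api": "step_arm", "payload": {
  "steps": [
    [[0,0,0.3,0,0,0],[0,0,0.5,0,0,0],[0,0,0.58,0,0,0],[0,0,0.605,0,0,0],[0,0,0.605,0,0,0],[0,0,0.605,0,0,0],[0,0,0.605,0,0,0]]
  ]
}}

```text
clock: 9.8
tool_pos: [0.4367, -0.0413, 0.0057]
orientation: [180.0, 0.1, 178.4]
force: [0.2, -0.3, -1.0]
opening: 0.0317
gripper_force: 30.0
```

>>> {"api": "step_arm", "payload": {
  "steps": [
    [[-0.1,0,0,0,0,0],[-0.2,0,0,0,0,0],[-0.3,0,0,0,0,0],[-0.4,0,0,0,0,0],[-0.5,0,0,0,0,0],[-0.6,0,0,0,0,0],[-0.7,0,0,0,0,0],[-0.8,0,0,0,0,0],[-0.8,0,0,0,0,0],[-0.8,0,0,0,0,0],[-0.8,0,0,0,0,0],[-0.8,0,0,0,0,0]]
  ]
}}

```text
clock: 11.0
tool_pos: [0.5155, -0.0437, 0.0051]
orientation: [180.0, -0.0, 178.4]
force: [-0.2, -0.5, -1.2]
opening: 0.032
gripper_force: 30.0
```

```bash
cat >> h.py <<'E'
def belt():
    out=[]
    for n in("scene","top"):
        for _ in range(2):
            W=cloud(cam(n),snapshot(n)[1])
            f=lambda x0,x1:np.median(W[(W[...,0]>x0)&(W[...,0]<x1)&(W[...,1]>-.10)&(W[...,1]<.0)&(W[...,2]>.04)&(W[...,2]<.07)][:,2])
            out.append(round(1000*(f(.625,.66)),2))
    return out
E
python3 - <<'E'
from h import *
o=get_obs(); print(o["tool_pos"],o["orientation"],o["opening"],o["gripper_force"],o["force"])
print(belt())
E
```

```text
[ 0.51552456 -0.04369368  0.00510488] [ 1.79999263e+02 -1.28616593e-02  1.78385989e+02] 0.03195865804643324 29.97246265411377 [-0.18670597 -0.4665946  -1.24763084]
[np.float64(57.56), np.float64(57.59), np.float64(57.71), np.float64(57.53)]
```

The wedge still hangs about 0.6 mm off the table, so I'll set it down and then creep in.

>>> {"api": "step_arm", "payload": {
  "steps": [
    [[0,0,0.008,0,0,0],[0,0,0.008,0,0,0],[0,0,0.008,0,0,0],[0,0,0.008,0,0,0]]
  ]
}}

```text
clock: 11.6
tool_pos: [0.5161, -0.0436, 0.0045]
orientation: [180.0, 0.0, 178.4]
force: [-1.7, 0.3, 4.0]
opening: 0.0316
gripper_force: 30.0
```

>>> {"api": "step_arm", "payload": {
  "steps": [
    [[-0.03,0,0,0,0,0],[-0.06,0,0,0,0,0],[-0.09,0,0,0,0,0],[-0.09,0,0,0,0,0],[-0.09,0,0,0,0,0],[-0.09,0,0,0,0,0]]
  ]
}}

```text
clock: 12.2
tool_pos: [0.525, -0.0441, 0.0044]
orientation: [-180.0, -0.0, 178.4]
force: [-1.4, -0.3, 5.2]
opening: 0.0316
gripper_force: 30.0
```

>>> {"api": "step_arm", "payload": {
  "steps": [
    [[-0.03,0,0,0,0,0],[-0.05,0,0,0,0,0],[-0.05,0,0,0,0,0],[-0.05,0,0,0,0,0]]
  ]
}}

```text
clock: 12.6
tool_pos: [0.5272, -0.0445, 0.0044]
orientation: [-180.0, -0.3, 178.4]
force: [-12.9, 1.9, 16.0]
opening: 0.0315
gripper_force: 30.0
```

>>> {"api": "step_arm", "payload": {
  "steps": [
    [[-0.03,0,0,0,0,0],[-0.05,0,0,0,0,0],[-0.05,0,0,0,0,0],[-0.05,0,0,0,0,0]]
  ]
}}

```text
clock: 13.0
tool_pos: [0.5287, -0.0451, 0.0041]
orientation: [-179.9, -0.6, 178.3]
force: [-21.9, 5.3, 25.9]
opening: 0.0321
gripper_force: 30.0
```

```bash
python3 - <<'E'
from h import *
o=get_obs(); print(o["tool_pos"],o["orientation"],o["opening"],o["gripper_force"],o["force"])
print(belt())
E
```

```text
[ 0.52865295 -0.04510671  0.004135  ] [-179.89755713   -0.59319167  178.33063074] 0.03206734889240199 30.034196376800537 [-21.88899128   5.28532587  25.89016757]
[np.float64(57.88), np.float64(57.84), np.float64(58.17), np.float64(57.9)]
```

The lift has begun as predicted (the belt is up ~0.35 mm), but the tool is nose-down 0.6° and pressing on the table. I'll ease the height and counter the pitch before pushing on.

>>> {"api": "step_arm", "payload": {
  "steps": [
    [[0,0,-0.01,0,-0.02,0],[0,0,-0.01,0,-0.02,0],[0,0,-0.01,0,-0.02,0],[0,0,-0.01,0,-0.02,0]]
  ]
}}

```text
clock: 13.6
tool_pos: [0.5298, -0.045, 0.0042]
orientation: [-179.9, 0.1, 178.3]
force: [-12.8, 3.5, 11.4]
opening: 0.0319
gripper_force: 30.0
```

>>> {"api": "step_arm", "payload": {
  "steps": [
    [[-0.03,0,0,0,0,0],[-0.04,0,0,0,0,0],[-0.04,0,0,0,0,0],[-0.04,0,0,0,0,0]]
  ]
}}

```text
clock: 14.0
tool_pos: [0.5326, -0.0456, 0.0041]
orientation: [-179.9, -0.1, 178.3]
force: [-17.1, 2.0, 14.8]
opening: 0.0319
gripper_force: 30.0
```

```bash
python3 - <<'E'
from h import *
o=get_obs(); print(o["tool_pos"],o["orientation"],o["opening"],o["gripper_force"],o["force"],o["moment"])
print(belt())
E
```

```text
[ 0.53258096 -0.0455861   0.00412997] [-1.79880414e+02 -5.11760744e-02  1.78291194e+02] 0.031943371762834905 30.00096023082733 [-17.14069939   2.04482414  14.83477749] [0.90984869 6.16364364 0.03733475]
[np.float64(58.43), np.float64(58.53), np.float64(58.63), np.float64(58.73)]
```

>>> {"api": "step_arm", "payload": {
  "steps": [
    [[-0.03,0,-0.005,0,-0.01,0],[-0.05,0,-0.005,0,-0.01,0],[-0.05,0,-0.005,0,-0.01,0],[-0.05,0,-0.005,0,-0.01,0]]
  ]
}}

```text
clock: 14.6
tool_pos: [0.5384, -0.0457, 0.0042]
orientation: [-179.9, 0.3, 178.3]
force: [-13.1, 0.7, 5.9]
opening: 0.032
gripper_force: 30.0
```

>>> {"api": "step_arm", "payload": {
  "steps": [
    [[-0.03,0,0,0,0,0],[-0.05,0,0,0,0,0],[-0.05,0,0,0,0,0],[-0.05,0,0,0,0,0]]
  ]
}}

```text
clock: 15.0
tool_pos: [0.5435, -0.0458, 0.0042]
orientation: [-179.9, 0.3, 178.3]
force: [-11.5, 0.7, 4.2]
opening: 0.0316
gripper_force: 30.0
```

```bash
python3 - <<'E'
from h import *
o=get_obs(); print(o["tool_pos"],o["orientation"],o["opening"],o["gripper_force"],o["force"])
print(belt())
E
```

```text
[ 0.54352358 -0.04580198  0.00421776] [-179.8946278     0.30712471  178.28442711] 0.031622254885893895 29.99214470386505 [-11.51039991   0.72804742   4.15996964]
[np.float64(60.25), np.float64(60.14), np.float64(60.35), np.float64(60.53)]
```

The front is up about 2.9 mm. One last 3 mm push, then hold still.

>>> {"api": "step_arm", "payload": {
  "steps": [
    [[-0.015,0,0,0,0,0],[-0.03,0,0,0,0,0],[-0.03,0,0,0,0,0],[-0.03,0,0,0,0,0],[-0.03,0,0,0,0,0],[-0.03,0,0,0,0,0],[-0.03,0,0,0,0,0],[-0.03,0,0,0,0,0]]
  ]
}}

```text
clock: 16.0
tool_pos: [0.5464, -0.0459, 0.0042]
orientation: [-179.9, 0.3, 178.3]
force: [-11.5, -0.4, 4.6]
opening: 0.0317
gripper_force: 30.0
```

```bash
python3 - <<'E'
from h import *
o=get_obs(); print(o["tool_pos"],o["orientation"],o["opening"],o["gripper_force"],o["force"],abs(o["qvel"]).max())
print(belt())
p,d=snapshot("scene"); save("s9.png",cv2.resize(p[200:330,200:360],None,fx=4,fy=4,interpolation=cv2.INTER_CUBIC))
E
```

```text
[ 0.54637095 -0.04591776  0.00419224] [-179.89440418    0.29501836  178.27917594] 0.03171918445022983 29.991772770881653 [-11.54713684  -0.38645612   4.55051146] 0.07893167897634208
[np.float64(60.84), np.float64(60.93), np.float64(61.12), np.float64(60.47)]
```

View pics/s9.png

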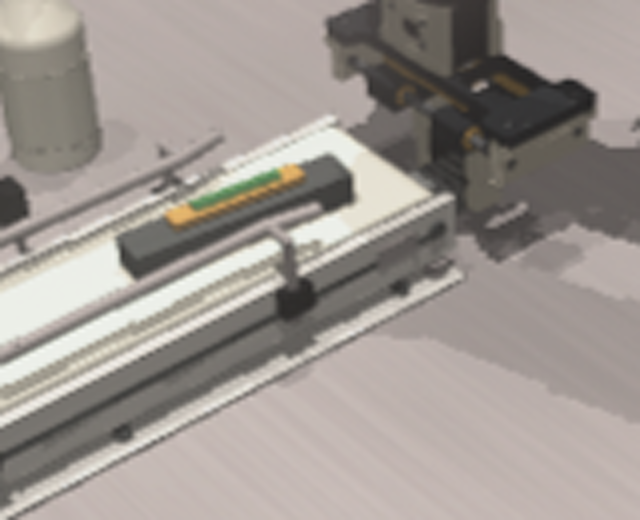

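The crop shows the near end lifted (crop (440,230)), the gripper clear in front of it at (470,170) and the spirit level still in place. The lift is about 3.5 mm and everything is still, so I'm handing in.

```bash
python3 -c "
from plant import *
print(close_job())"
```

```text
the job is handed in; nothing more can be done
None
```

The job is handed in: the wedge is flat under the middle of the cross bar and still gripped at 30 N. The bar's front edge is lifted about 3.5 mm by my camera measurement, the gripper is clear of the conveyor, and the judge returned no verdict.

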